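# Slide the peach board out from under the snack stack

## Robot

A 6-joint arm with a two-finger parallel gripper is mounted at the origin on the work surface. World frame = base frame: x ahead of the robot, y to its left, z up, the work surface at z = 0. Lengths are in m, angles in rad, forces in N, time in s.
With the tool pointing down it reaches from about 0.15 to 0.775 m from the base axis. Payload 6.1 kg.
Tool frame: the origin (TCP) lies on the centre line of the jaws, within the pads' length; the fingertips stand 14 mm ahead of it and the grasp point (between the pads) lies 5 mm behind it; z points along the fingers, y is the line along which they close (so a half turn about z gives the same grasp; the last joint's range is limited). The gripper opens to 85 mm and grips with 20 to 120 N. Pads are 22 mm wide; open, the fingers measure 114 mm over their backs; the gripper's body (76 mm by 85 mm) begins 54 mm behind the grasp point. The pads swing forward as they close: fully open they stand 13 mm farther back than shut.
Start: joints at [-1.193, 0.126, -0.04, 1.405, 0, 1.571], TCP at [0.194, -0.488, 0.245] pointing down, gripper open.
Joint ranges: [-2.72, 2.72], [-0.95, 1.95], [-1.27, 1.35], [-1.78, 2.02], [-1.46, 1.47], [-3.14, 3.14]. Speed limits (rad/s): [2.39, 2.39, 3.01, 3.14, 3.14, 3.14].

## Interface

Orientations are given as a unit quaternion [w, x, y, z].
In Python, from bench import readout, viewer, job gives the robot as it stands.
- The arm moves only by the tool step_arm, never from a script. Its argument "rows" is a list of rows, each an object with "xyz": the shift along the tool's x, y, z in mm, a list of three; "twist": the turn about the tool's z in rad. In form: [{"xyz": [tx, ty, tz], "twist": twist}, ...]. A call has 1 to 5 rows; each row is the pose to reach, as a shift and turn from the pose commanded when the call began, along the tool's axes at that moment; what a row does not reach only later rows make up. A row lasts 1/10 s, in which the tool goes at most 50 mm and 8.59 degrees, less where a joint would pass 70% of its speed; a pose out of reach is approached as far as the arm can. A call with a gripper value outside its range is refused whole. "grip" is the closure, from -1 (fully open) to 1 (shut), set as the call begins (left out, the last holds). The fingers move at their own pace and stop on an object; "grip_force" is the grip in N (left out, the last holds). Time passes only in rows, so rows that repeat a pose let the fingers close. It gives the time, the measured TCP pose, the force, the opening and the grip force at its end, in the units of the state.
- readout.state(): the state, without advancing time (a new reading comes with each control period).
- viewer.snapshot(name): name is "scene" or "top" or "wrist"; returns a dict with "frame" (480x640x3 uint8, red, green, blue), "z_map" (480x640 float32, m along the optical axis (not along the pixel's ray), 0 where there is no reading), "fx", "fy", "cx", "cy" (pixels), "k1" (the pictures are not rectified: a ray, as slopes to the right and down, at radius r is drawn at 1 + k1 r^2 times it, then the intrinsics apply), "R" (3x3) and "t" (3): a world point X has camera coordinates R X + t. Camera axes: x right, y down, z forward; pixel columns grow to the right and rows downward; lengths in m; the calibration is good to about 2 mm. A picture is of the moment at which its call begins.
- job.job_done(): hands the job in; it is judged then, once.
The state is a dict: "time": time; "joints": joint angles; "joint_velocities": joint speeds; "joint_torque": joint torques, N m; "eef_pos": TCP position; "orientation": TCP orientation; "force": force on the tool from outside, world axes, zero at the start; "wrist_torque": the same for the moment, N m; "finger_gap": finger opening in m; "grasp_force": force on a finger pad.
Only numpy, scipy, OpenCV 4.12 (cv2) and the standard library are available. Lean on these libraries where they do the work, as an engineer would, in place of code of your own. Each camera call takes 0.05 s, during which the arm holds its last target. There are 200 camera calls.

## Task

Take the peach board by its upright grip and slide it straight out from under its stack, beneath the low blue crossbar, until it is completely clear of both; leave it lying flat on the table. The snack box and glass pot must end standing in their bay, settled on the table one on the other. Do not move the green board.

Things in the scene. Friction and masses are not known exactly. Their poses are not given: they have to be found in the camera images.
- peach_grip (a point): Centre of the peach board's upright grip, a fin 30 long (x) x 14 wide (y), from 6 to 42 mm above the table; this point is at 24 mm. It stands on a tongue 34 wide, 6 thick, flat on the table. Axes: z up, +x towards the stack: pull along -x, a few N, table clear there. The plate (90 x 90 x 6) ends 165 mm along +x; a pull of 105 mm clears stack and crossbar, 140 is ample. Board 90 g.
- peach_box: Closed cream snack box, coral lid, 80 x 80 x 46 tall, 110 g, on the peach board's plate; origin: centre of underside, z up. A fixed pale blue bay (120 inside, walls 40 tall) surrounds it; its crossbar (14 to 40 mm above the table, near face 64 mm along +x from the grip) holds the stack back. As the board leaves, the box tilts about 6 degrees, then drops 6 mm to the table.
- peach_pot: Round glass pot with a coral lid standing loose on the peach stack's snack box, 72 diameter x 48 tall, about 160 g; origin at the centre of its underside, z up.
- green_grip (a point): The same point on the other board, the mint green one, in the other bay under a snack box and pot with blue lids: the same shape and axes. Not to be moved.
There are look-alikes about, which are no part of the job. What is shaped like the part that bears peach_grip but red or yellow is not meant.

How it is judged:
At the end, for the whole second after the job is handed in: The peach board lies flat (0.1 rad) on the table, out from under stack and crossbar (grip over 213 mm from the snack box's centre). The box stands on the table within 30 mm of its start, the pot on it within 25 mm of its centre, both upright within 0.1 rad and at rest (horizontal distance between peach_grip and peach_box above 0.213 m and height (world z) of peach_grip below 0.032 m and angle between each of peach_grip, peach_box, peach_pot's own z axis and vertical below 0.1 rad and height (world z) of peach_box below 0.004 m and distance of peach_box from where it was at the start of the episode below 0.03 m and horizontal distance between peach_pot and peach_box below 0.025 m and height (world z) of peach_pot above 0.04 m and linear speed of each of peach_box, peach_pot below 0.02 m/s); the robot touches nothing.
It fails at once if the snack box or the pot of the peach stack tips over (more than 0.35 rad) (angle between any of peach_box, peach_pot's own z axis and vertical above 0.35 rad).
It fails at once if the green board is moved more than 20 mm (distance of green_grip from where it was at the start of the episode above 0.02 m).
It also fails if it takes over 35 s, if anything falls off the work surface, if the arm or the gripper's body presses on something with over 40 N, if the wrist force passes 120 N, or if a joint passes its speed limit or range.

## Working session

There is one attempt and no reset: what is moved stays moved. The work goes in short steps, Python scripts to look and compute and a tool call to move; the robot and the scene stay as the last step left them, time stands still between calls to the robot, and variables do not carry over. Pictures are saved under pics/ and viewed, at most 10 in all, crops included, and the job is handed in when it is done.

Besides the shell and the picture viewer there is one more tool, called after "Call:" as name(argument=value, ...), one argument or row to a line, values as JSON. step_arm: Moves the arm, as the interface text tells. Its arguments: {"type":"object","properties":{"rows":{"type":"array"},"grip":{"type":"number"},"grip_force":{"type":"number"}},"required":["rows"]}

```bash
mkdir -p pics
cat > h.py <<'E'
import numpy as np, cv2
from bench import readout, viewer, job
def pts(s):
    h,w=s["z_map"].shape
    u,v=np.meshgrid(np.arange(w),np.arange(h))
    K=np.array([[s["fx"],0,s["cx"]],[0,s["fy"],s["cy"]],[0,0,1.]])
    p=cv2.undistortPoints(np.stack([u,v],-1).reshape(-1,1,2).astype(np.float64),K,np.array([s["k1"],0,0,0.])).reshape(h,w,2)
    z=s["z_map"]; C=np.dstack([p[...,0]*z,p[...,1]*z,z])
    return (C-np.array(s["t"]))@np.array(s["R"])   # R^T (C-t)
def save(n,im): cv2.imwrite("pics/"+n,im[...,::-1])
E
python3 - <<'E'
from h import *
print(readout.state())
a=viewer.snapshot("scene");b=viewer.snapshot("top")
np.savez("a.npz",**a);np.savez("b.npz",**b)
save("s.png",a["frame"]);save("t.png",b["frame"])
E
```

```text
{'time': 0.0, 'joints': array([-1.19298962e+00,  1.26396513e-01, -4.06370707e-02,  1.40541487e+00,
        7.23918633e-06,  1.57077809e+00]), 'joint_velocities': array([-0.00140482, -0.00083293, -0.00108241,  0.00033616,  0.00058607,
       -0.00138829]), 'joint_torque': array([ 1.01785674e-03, -4.35918474e+01,  3.52923203e+01,  1.73906103e-02,
       -1.33795106e-05,  9.84642554e-07]), 'eef_pos': array([ 0.19351669, -0.48759957,  0.2445065 ]), 'orientation': array([-8.12047901e-04,  9.82208709e-01,  1.87790759e-01, -1.51556830e-04]), 'force': array([-0.2388255 ,  0.27921768,  0.14691597]), 'wrist_torque': array([ 0.03704027, -0.04550044, -0.00343053]), 'grasp_force': 0.0, 'finger_gap': 0.0853273720593014}
```

View pics/s.png

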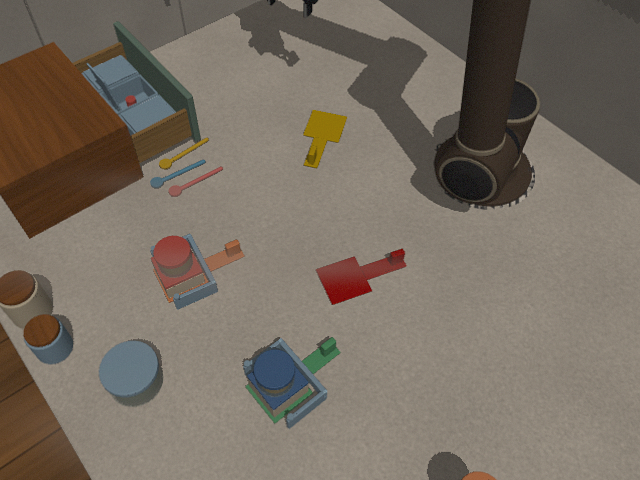

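View pics/t.png

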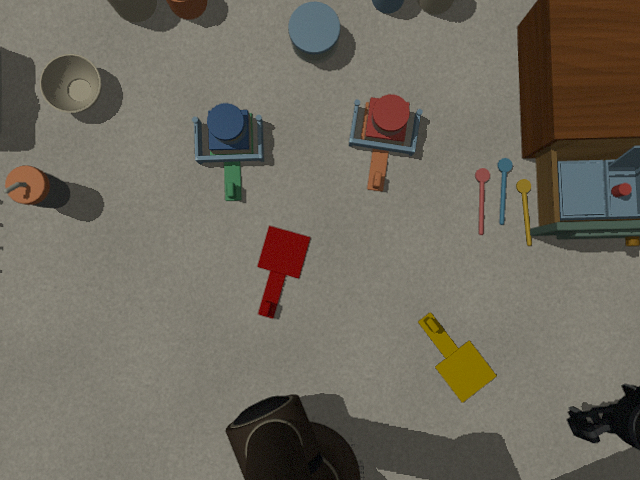

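Candidates for the grip are the peach board at top (377,180) / scene (233,247), green at (233,190), red at (268,308) and yellow at (431,323). Peach fits: it is orange-peach, with coral lids on the box and pot, and it runs under the crossbar. Next I confirm with a crop and measure.

Run:
```python
from h import *
b=dict(np.load("b.npz")); a=dict(np.load("a.npz"))
save("c.png",cv2.resize(b["frame"][85:205,340:440],None,fx=5,fy=5,interpolation=cv2.INTER_CUBIC))
for n,s,box in(("top",b,(150,195,362,395)),("scene",a,(235,275,205,250))):
    P=pts(s); hsv=cv2.cvtColor(s["frame"],cv2.COLOR_RGB2HSV)
    m=(hsv[...,0]<18)&(hsv[...,1]>110)
    k=np.zeros_like(m);k[box[0]:box[1],box[2]:box[3]]=1
    m&=k; Q=P[m]
    for lo,hi in((-.01,.015),(.032,.055)):
        q=Q[(Q[:,2]>lo)&(Q[:,2]<hi)]
        if len(q)<5: print(n,len(q));continue
        r=cv2.minAreaRect((q[:,:2]*1000).astype(np.float32))
        print(n,lo,len(q),q.mean(0).round(4),r)
# crossbar: pale blue, top
P=pts(b);hsv=cv2.cvtColor(b["frame"],cv2.COLOR_RGB2HSV)
m=(hsv[...,0]>90)&(hsv[...,0]<115)&(hsv[...,1]>40); k=np.zeros_like(m);k[95:160,340:430]=1
q=P[m&k];q=q[(q[:,2]>.03)&(q[:,2]<.05)];r=cv2.minAreaRect((q[:,:2]*1000).astype(np.float32));print("bay",r,cv2.boxPoints(r))
for rr,c in((148,365),(151,400)):print(P[rr,c])
```

```text
top -0.01 520 [ 0.6274 -0.1704  0.0057] ((623.474853515625, -170.32643127441406), (33.12824630737305, 86.03144836425781), 80.2412109375)
top 0.032 102 [ 0.5983 -0.1663  0.041 ] ((598.9337768554688, -166.40321350097656), (13.8400297164917, 29.371871948242188), 79.82720184326172)
scene -0.01 394 [ 0.6255 -0.1653  0.0061] ((618.5820922851562, -167.02877807617188), (38.20854187011719, 77.73439025878906), 80.04901885986328)
scene 0.032 100 [ 0.5986 -0.1613  0.0405] ((598.2655639648438, -162.50611877441406), (15.723100662231445, 28.32703399658203), 74.97640228271484)
bay ((705.5390625, -184.71214294433594), (135.89718627929688, 87.95331573486328), 80.14212799072266) [[ 650.57855 -244.12851]
 [ 737.23334 -259.18652]
 [ 760.4996  -125.29578]
 [ 673.8448  -110.23776]]
[ 0.67125893 -0.14604772 -0.00123439]
[ 0.65717325 -0.2156311   0.0258586 ]
```

View pics/c.png

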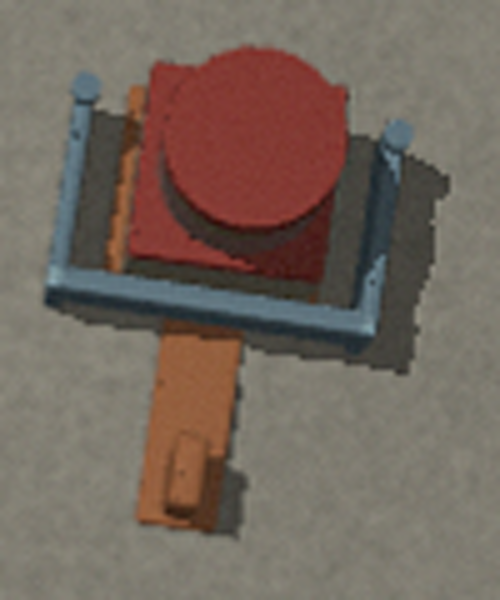

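The crop confirms it: a peach tongue with its fin at crop (187,475) runs under the blue crossbar, and the coral box and pot stand on the plate. The board yaw is about -10° and the grip is near (0.598, -0.165).

Call:
step_arm(
  rows=[
    {"xyz": [50,-15,0],"twist": -0.14},
    {"xyz": [100,-30,0],"twist": -0.28},
    {"xyz": [145,-45,0],"twist": -0.42},
    {"xyz": [190,-60,0],"twist": -0.56},
    {"xyz": [235,-70,0],"twist": -0.7},
  ],
  grip=-1,
  grip_force=60,
)

```text
time: 0.6
eef_pos: [0.3872, -0.3343, 0.2451]
orientation: [-0.0, 0.857, 0.516, -0.0]
force: [-0.2, -0.0, 0.7]
finger_gap: 0.085
grasp_force: 0.0
```

```bash
cat > rel.py <<'E'
from h import *
from scipy.spatial.transform import Rotation as Ro
import sys
s=readout.state();q=s["orientation"];R=Ro.from_quat([q[1],q[2],q[3],q[0]]).as_matrix()
g=np.array([float(x) for x in sys.argv[1:4]])
print("t",s["time"],"j",s["joints"].round(3),"p",s["eef_pos"].round(4))
x=R[:,0];yaw=np.arctan2(x[1],x[0]);tgt=np.deg2rad(float(sys.argv[4]))
d=yaw-tgt
print("shift mm",(R.T@(g-s["eef_pos"])*1000).round(1),"twist",[round((d+k*np.pi+np.pi)%(2*np.pi)-np.pi,3) for k in(0,1)],"zaxis",R[:,2].round(3),"f",s["force"].round(1),s["finger_gap"],s["grasp_force"])
E
python3 rel.py .5985 -.1645 .17 -9.9
```

```text
t 0.6 j [-0.712  0.101 -0.068  1.402  0.     1.346] p [ 0.3872 -0.3343  0.2451]
shift mm [248.9 107.3  75.1] twist [np.float64(1.257), np.float64(-1.885)] zaxis [-0.  0. -1.] f [-0.2 -0.   0.7] 0.08497574856054443 0.0
```

Call:
step_arm(
  rows=[
    {"xyz": [45,20,0],"twist": -0.14},
    {"xyz": [90,40,0],"twist": -0.28},
    {"xyz": [135,60,0],"twist": -0.42},
    {"xyz": [175,75,0],"twist": -0.56},
    {"xyz": [210,90,0],"twist": -0.7},
  ],
)

```text
time: 1.1
eef_pos: [0.5662, -0.1919, 0.2447]
orientation: [-0.0, 0.628, 0.779, -0.0]
force: [-0.1, -1.3, -0.2]
finger_gap: 0.0855
grasp_force: 0.0
```

```bash
python3 rel.py .5985 -.1645 .17 -9.9
```

```text
t 1.1 j [-0.327  0.267  0.133  1.437  0.     1.03 ] p [ 0.5662 -0.1919  0.2447]
shift mm [19.8 37.4 74.7] twist [np.float64(1.958), np.float64(-1.184)] zaxis [-0.001  0.    -1.   ] f [-0.1 -1.3 -0.2] 0.08552878844499355 0.0
```

Call:
step_arm(
  rows=[
    {"xyz": [5,10,0],"twist": -0.14},
    {"xyz": [10,20,10],"twist": -0.28},
    {"xyz": [15,30,20],"twist": -0.42},
    {"xyz": [20,37,30],"twist": -0.56},
    {"xyz": [20,37,40],"twist": -0.7},
  ],
)

```text
time: 1.6
eef_pos: [0.5975, -0.1657, 0.204]
orientation: [-0.001, 0.323, 0.947, 0.0]
force: [-0.5, 0.5, -0.8]
finger_gap: 0.0853
grasp_force: 0.0
```

Call:
step_arm(
  rows=[
    {"xyz": [0,0,10],"twist": -0.14},
    {"xyz": [0,0,20],"twist": -0.28},
    {"xyz": [0,0,30],"twist": -0.42},
    {"xyz": [0,0,35],"twist": -0.485},
    {"xyz": [0,0,35],"twist": -0.485},
  ],
)

```text
time: 2.1
eef_pos: [0.5963, -0.1664, 0.1688]
orientation: [-0.001, 0.089, 0.996, 0.0]
force: [0.2, -0.0, -0.0]
finger_gap: 0.0852
grasp_force: 0.0
```

```bash
python3 rel.py .5985 -.1645 .10 -9.9
python3 - <<'E'
from h import *
s=viewer.snapshot("wrist");np.savez("w.npz",**s);save("w.png",s["frame"])
P=pts(s);hsv=cv2.cvtColor(s["frame"],cv2.COLOR_RGB2HSV)
m=(hsv[...,0]<18)&(hsv[...,1]>110)&(P[...,2]>.037)&(P[...,2]<.047)&(s["z_map"]>0)&(abs(P[...,0]-.598)<.04)&(abs(P[...,1]+.165)<.04)
q=P[m];print(len(q),q.mean(0) if len(q) else 0, cv2.minAreaRect((q[:,:2]*1000).astype(np.float32)) if len(q) else 0)
m2=(hsv[...,0]<18)&(hsv[...,1]>110)&(P[...,2]>.002)&(P[...,2]<.01)&(s["z_map"]>0)&(P[...,0]<.65)&(P[...,0]>.55)
q=P[m2];print(len(q),cv2.minAreaRect((q[:,:2]*1000).astype(np.float32)) if len(q) else 0)
E
```

```text
t 2.1 j [-0.272  0.315  0.031  1.289 -0.    -0.093] p [ 0.5963 -0.1664  0.1688]
shift mm [-2.   2.3 68.8] twist [np.float64(3.136), np.float64(-0.006)] zaxis [-0.003  0.001 -1.   ] f [ 0.2 -0.  -0. ] 0.08523011846789294 0.0
812 [ 0.59623518 -0.16314528  0.04068302] ((596.7236328125, -163.26980590820312), (13.457626342773438, 29.819713592529297), 80.3447036743164)
4482 ((599.2732543945312, -272.59649658203125), (248.40869140625, 74.09259796142578), 81.11682891845703)
```

View pics/w.png

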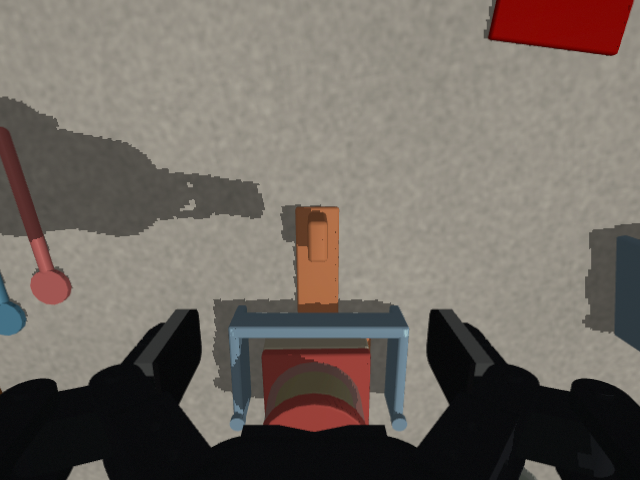

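The wrist view shows the fin at (317,237), centred between the open fingers, with the crossbar at row 325. I descend with a small sideways correction.

Call:
step_arm(
  rows=[
    {"xyz": [0,3,30],"twist": 0},
    {"xyz": [0,3,65],"twist": 0},
    {"xyz": [0,3,95],"twist": 0},
    {"xyz": [0,3,115],"twist": 0},
    {"xyz": [0,3,125],"twist": 0},
  ],
)

```text
time: 2.65
eef_pos: [0.5966, -0.1634, 0.0434]
orientation: [-0.001, 0.09, 0.996, 0.0]
force: [0.1, -0.2, 0.1]
finger_gap: 0.0853
grasp_force: 0.0
```

```bash
python3 rel.py .5967 -.1637 .028 -9.8
```

```text
t 2.65 j [-0.267  0.371 -0.174  1.029  0.    -0.087] p [ 0.5966 -0.1634  0.0434]
shift mm [-0.2 -0.3 15.4] twist [np.float64(3.132), np.float64(-0.009)] zaxis [-0.003  0.001 -1.   ] f [ 0.1 -0.2  0.1] 0.08526990386163345 0.0
```

Call:
step_arm(
  rows=[
    {"xyz": [0,0,8],"twist": -0.008},
    {"xyz": [0,0,15],"twist": -0.008},
    {"xyz": [0,0,15],"twist": -0.008},
  ],
)

```text
time: 2.95
eef_pos: [0.5976, -0.1637, 0.0302]
orientation: [-0.0, 0.085, 0.996, 0.0]
force: [-0.5, 0.7, -0.7]
finger_gap: 0.0852
grasp_force: 0.0
```

Call:
step_arm(
  rows=[
    {"xyz": [0,0,0],"twist": 0},
    {"xyz": [0,0,0],"twist": 0},
    {"xyz": [0,0,0],"twist": 0},
    {"xyz": [0,0,0],"twist": 0},
    {"xyz": [0,0,0],"twist": 0},
  ],
  grip=1,
  grip_force=50,
)

```text
time: 3.45
eef_pos: [0.5977, -0.1638, 0.0307]
orientation: [0.0, 0.085, 0.996, -0.0]
force: [-8.0, 2.0, 11.1]
finger_gap: 0.0132
grasp_force: 49.8
```

Call:
step_arm(
  rows=[
    {"xyz": [0,0,0],"twist": 0},
    {"xyz": [0,0,0],"twist": 0},
    {"xyz": [0,0,0],"twist": 0},
  ],
)

```text
time: 3.75
eef_pos: [0.5977, -0.1638, 0.0307]
orientation: [0.0, 0.085, 0.996, -0.0]
force: [-0.5, 0.1, 3.9]
finger_gap: 0.013
grasp_force: 49.4
```

```bash
python3 rel.py .5967 -.1637 .028 -9.8
```

```text
t 3.75 j [-0.267  0.379 -0.191  1.    -0.    -0.097] p [ 0.5977 -0.1638  0.0307]
shift mm [ 1.  -0.1  2.7] twist [np.float64(-3.141), np.float64(0.0)] zaxis [ 0.001 -0.    -1.   ] f [-0.5  0.1  3.9] 0.012992690775551879 49.39207434654236
```

Gripped: the gap is 13 mm at 49 N. Now I pull along tool +x, gently.

Call:
step_arm(
  rows=[
    {"xyz": [3,0,0],"twist": 0},
    {"xyz": [8,0,0],"twist": 0},
    {"xyz": [13,0,0],"twist": 0},
    {"xyz": [18,0,0],"twist": 0},
    {"xyz": [23,0,0],"twist": 0},
  ],
)

```text
time: 4.25
eef_pos: [0.5751, -0.1598, 0.0307]
orientation: [0.001, 0.085, 0.996, -0.0]
force: [4.8, -0.8, 2.8]
finger_gap: 0.0131
grasp_force: 49.2
```

```bash
python3 rel.py .5967 -.1637 .028 -9.8
python3 - <<'E'
from h import *
s=viewer.snapshot("top")
save("p.png",cv2.resize(s["frame"][60:280,300:500],None,fx=2.5,fy=2.5))
E
```

```text
t 4.25 j [-0.271  0.339 -0.25   0.981  0.    -0.1  ] p [ 0.5751 -0.1598  0.0307]
shift mm [-21.9  -0.1   2.7] twist [np.float64(-3.141), np.float64(0.0)] zaxis [ 0.002 -0.    -1.   ] f [ 4.8 -0.8  2.8] 0.013075152569904073 49.220983386039734
```

View pics/p.png

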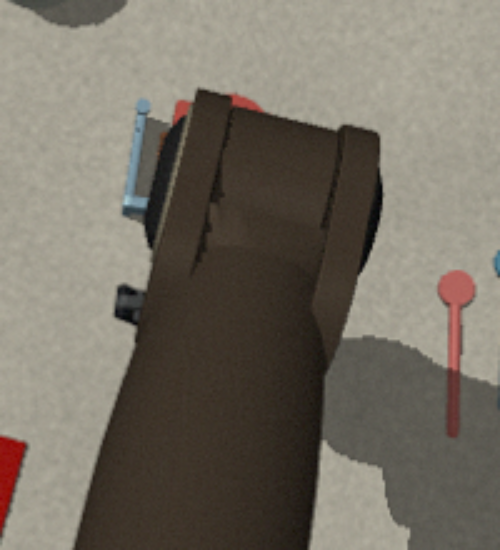

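The arm hides the stack from above, but the pull force of about 5 N is as expected, so I continue.

Call:
step_arm(
  rows=[
    {"xyz": [5,0,0],"twist": 0},
    {"xyz": [10,0,0],"twist": 0},
    {"xyz": [15,0,0],"twist": 0},
    {"xyz": [20,0,0],"twist": 0},
    {"xyz": [25,0,0],"twist": 0},
  ],
)

```text
time: 4.8
eef_pos: [0.5508, -0.1556, 0.0307]
orientation: [0.001, 0.085, 0.996, -0.0]
force: [6.5, -1.3, 1.6]
finger_gap: 0.0132
grasp_force: 49.3
```

Call:
step_arm(
  rows=[
    {"xyz": [4,0,0],"twist": 0},
    {"xyz": [8,0,0],"twist": 0},
    {"xyz": [12,0,0],"twist": 0},
    {"xyz": [16,0,0],"twist": 0},
    {"xyz": [20,0,0],"twist": 0},
  ],
)

```text
time: 5.3
eef_pos: [0.5306, -0.1521, 0.0307]
orientation: [0.0, 0.085, 0.996, -0.0]
force: [3.5, -1.4, 4.0]
finger_gap: 0.0133
grasp_force: 49.5
```

Run:
```python
from h import *
a=viewer.snapshot("scene");w=viewer.snapshot("wrist")
A=cv2.resize(a["frame"][200:330,120:280],(640,520))
save("q.png",np.hstack([cv2.resize(a["frame"][210:320,130:260],(400,340)),cv2.resize(w["frame"],(400,340))]))
```

```text
(no output)
```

View pics/q.png

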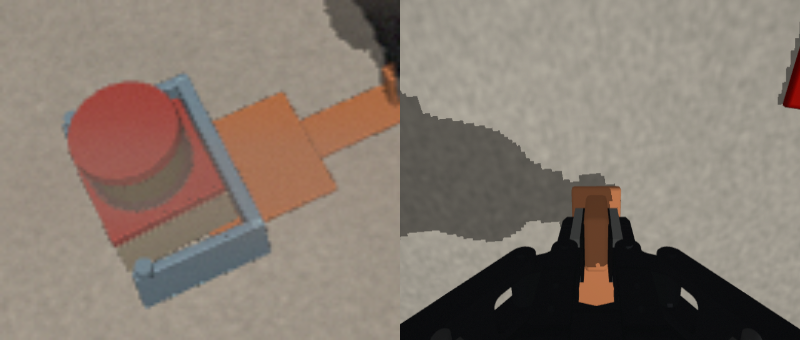

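The board slides out cleanly: the plate is visible at (280,150), the box stands against the crossbar and the pot is stable. About 68 mm is done, so I go on slowly through the drop.

Call:
step_arm(
  rows=[
    {"xyz": [3,0,0],"twist": 0},
    {"xyz": [6,0,0],"twist": 0},
    {"xyz": [9,0,0],"twist": 0},
    {"xyz": [12,0,0],"twist": 0},
    {"xyz": [15,0,0],"twist": 0},
  ],
)

```text
time: 5.9
eef_pos: [0.5159, -0.1496, 0.0306]
orientation: [0.0, 0.085, 0.996, -0.0]
force: [4.9, -0.6, 5.5]
finger_gap: 0.0128
grasp_force: 49.8
```

Call:
step_arm(
  rows=[
    {"xyz": [3,0,0],"twist": 0},
    {"xyz": [6,0,0],"twist": 0},
    {"xyz": [9,0,0],"twist": 0},
    {"xyz": [12,0,0],"twist": 0},
    {"xyz": [15,0,0],"twist": 0},
  ],
)

```text
time: 6.4
eef_pos: [0.5011, -0.1471, 0.0307]
orientation: [0.0, 0.085, 0.996, -0.0]
force: [3.9, -0.9, 5.1]
finger_gap: 0.0132
grasp_force: 49.7
```

Call:
step_arm(
  rows=[
    {"xyz": [4,0,0],"twist": 0},
    {"xyz": [8,0,0],"twist": 0},
    {"xyz": [12,0,0],"twist": 0},
    {"xyz": [16,0,0],"twist": 0},
    {"xyz": [20,0,0],"twist": 0},
  ],
)

```text
time: 6.9
eef_pos: [0.4813, -0.1437, 0.0306]
orientation: [0.0, 0.085, 0.996, -0.0]
force: [2.3, -0.1, 5.8]
finger_gap: 0.0127
grasp_force: 49.6
```

Call:
step_arm(
  rows=[
    {"xyz": [5,0,0],"twist": 0},
    {"xyz": [10,0,0],"twist": 0},
    {"xyz": [15,0,0],"twist": 0},
    {"xyz": [20,0,0],"twist": 0},
    {"xyz": [22,0,0],"twist": 0},
  ],
)

```text
time: 7.4
eef_pos: [0.4594, -0.1399, 0.0306]
orientation: [0.0, 0.085, 0.996, -0.0]
force: [3.4, -0.7, 5.3]
finger_gap: 0.0133
grasp_force: 49.7
```

Run:
```python
from h import *
a=viewer.snapshot("scene")
save("r.png",cv2.resize(a["frame"][190:320,120:320],(800,520)))
```

```text
(no output)
```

View pics/r.png

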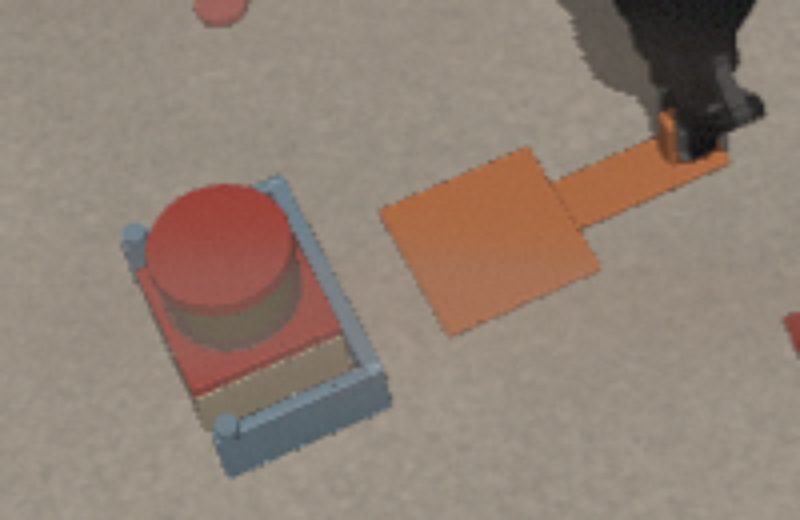

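The plate at (490,240) is well clear, and the box and pot look seated in the bay at (240,300). I release and retreat upward.

Call:
step_arm(
  rows=[
    {"xyz": [0,0,0],"twist": 0},
    {"xyz": [0,0,0],"twist": 0},
    {"xyz": [0,0,0],"twist": 0},
    {"xyz": [0,0,0],"twist": 0},
    {"xyz": [0,0,0],"twist": 0},
  ],
  grip=-1,
)

```text
time: 7.95
eef_pos: [0.4592, -0.1398, 0.03]
orientation: [-0.0, 0.085, 0.996, 0.0]
force: [-0.6, -0.1, 0.8]
finger_gap: 0.0834
grasp_force: 0.0
```

Call:
step_arm(
  rows=[
    {"xyz": [0,0,-10],"twist": 0},
    {"xyz": [0,0,-30],"twist": 0},
    {"xyz": [0,0,-60],"twist": 0},
    {"xyz": [0,0,-100],"twist": 0},
    {"xyz": [0,0,-130],"twist": 0},
  ],
)

```text
time: 8.45
eef_pos: [0.4599, -0.14, 0.1633]
orientation: [0.001, 0.085, 0.996, -0.0]
force: [0.3, -0.2, 0.1]
finger_gap: 0.0855
grasp_force: 0.0
```

Call:
step_arm(
  rows=[
    {"xyz": [40,0,0],"twist": 0},
    {"xyz": [80,0,0],"twist": 0},
    {"xyz": [120,0,0],"twist": 0},
    {"xyz": [140,0,0],"twist": 0},
    {"xyz": [140,0,0],"twist": 0},
  ],
)

```text
time: 8.95
eef_pos: [0.3195, -0.1156, 0.1612]
orientation: [0.0, 0.086, 0.996, -0.0]
force: [0.6, 0.8, 0.4]
finger_gap: 0.0852
grasp_force: 0.0
```

Run:
```python
from h import *
s=viewer.snapshot("top");P=pts(s);hsv=cv2.cvtColor(s["frame"],cv2.COLOR_RGB2HSV)
P0=pts(dict(np.load("b.npz")));h0=cv2.cvtColor(np.load("b.npz")["frame"],cv2.COLOR_RGB2HSV)
for n,P_,h in(("before",P0,h0),("now",P,hsv)):
    m=((h[...,0]<18)|(h[...,0]>170))&(h[...,1]>110)&(abs(P_[...,1]+.18)<.1)
    for k,lo,hi,x0,x1 in(("pot",.085,.115,.64,.8),("box",.04,.065,.64,.8),("fin",.036,.046,.4,.64),("plate",.0,.012,.4,.64)):
        q=P_[m&(P_[...,2]>lo)&(P_[...,2]<hi)&(P_[...,0]>x0)&(P_[...,0]<x1)]
        if len(q)<20: print(n,k,len(q));continue
        A=np.c_[q[:,:2],np.ones(len(q))];c=np.linalg.lstsq(A,q[:,2],rcond=None)[0]
        print(n,k,len(q),cv2.minAreaRect((q[:,:2]*1000).astype(np.float32)),"z",np.median(q[:,2]).round(4),"slope",c[:2].round(3))
save("f.png",s["frame"]);print(readout.state()["force"],readout.state()["time"],readout.state()["finger_gap"])
```

```text
before pot 1077 ((716.7301635742188, -189.42520141601562), (69.97481536865234, 69.29950714111328), 71.7537841796875) z 0.0998 slope [ 0.018 -0.003]
before box 464 ((717.4306030273438, -188.4454803466797), (80.05757141113281, 80.2181167602539), 80.84542846679688) z 0.0518 slope [ 0.013 -0.011]
before fin 96 ((598.9451904296875, -166.4052734375), (13.8400297164917, 29.348644256591797), 79.82720184326172) z 0.0411 slope [-0.006 -0.073]
before plate 326 ((611.7260131835938, -168.3382110595703), (33.16747283935547, 62.18779373168945), 80.5304183959961) z 0.0058 slope [-0.011  0.   ]
now pot 1061 ((712.0504150390625, -189.6312713623047), (70.16371154785156, 69.40770721435547), 16.648839950561523) z 0.0938 slope [ 0.007 -0.013]
now box 457 ((711.759765625, -187.52133178710938), (79.86027526855469, 79.35663604736328), 79.13499450683594) z 0.0459 slope [ 0.008 -0.005]
now fin 99 ((460.8197021484375, -142.17941284179688), (13.859652519226074, 29.03628921508789), 85.76929473876953) z 0.0409 slope [-0.031 -0.024]
now plate 2375 ((532.4227294921875, -154.8675079345703), (89.2204818725586, 181.96177673339844), 80.39735412597656) z 0.0057 slope [ 0.001 -0.005]
[ 0.94833929  0.24245309 -0.30842714] 9.0 0.0853185467885647
```

View pics/f.png

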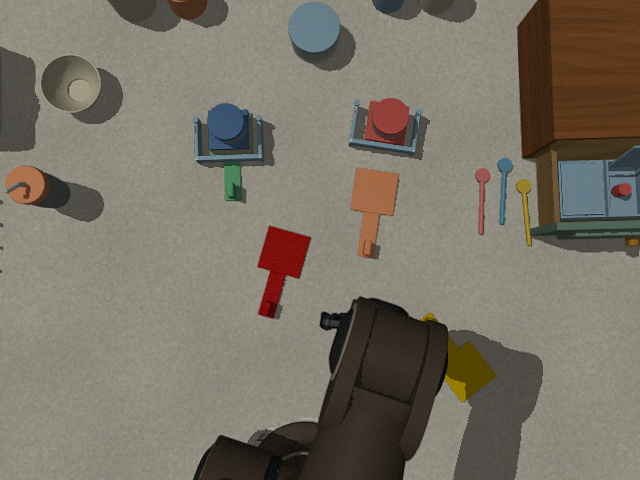

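The board lies flat and clear (fin at (367,248)), with the grip 255 mm from the box. The box is on the table, 6 mm from its start, with the pot centred on it. Green is unmoved and the robot touches nothing.

```bash
python3 -c "
from bench import job
print(job.job_done())"
```

```text
the job is handed in; nothing more can be done
None
```

The peach board is out from under its stack and crossbar and lies flat on the table, the box and pot stand settled in their bay, the green board did not move, and the job is handed in (no verdict was returned).

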